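# Edge a cover plate out of a flush slot and fit it on a terminal housing

### The job

Fit the aluminium cover plate on the open grey terminal housing. The plate lies sunk in the slot of the plywood riser where it cannot be gripped, so press on it lightly and slide it along, still lying flat, until it sticks out over the open end far enough to pinch by its two long sides; then lift it clear, without dropping it, and lay it gently on the housing, flat between the two end lips and covering the opening. Let go of it, and do not disturb the other things on the bench.

Things in the scene. Friction and masses are not known exactly. Their poses are not given: they have to be found in the camera images.
- riser: Plywood riser fixed to the bench, 190 (x) x 103 (y) x 68 mm high in the middle; origin: centre of its underside. A slot along its x in the top: floor at 60 mm in the middle, rising 3 degrees (0.052 rad) towards -x, 8 mm deep, 67 mm wide, open at the -x end (x = -95 mm), closed at the +x end by a wall at x = +83 mm. Yaw and place vary; left or right of the housing.
- slot_mouth (a point): Middle of the slot floor's edge at the open end of the riser (x = -95, y = 0, z = 65 mm in the riser's frame); riser's axes. The slot is waxed: the plate slides on it with friction of about 0.35 of the load, finger pads on the plate have about 0.7, so it follows a pressed fingertip.
- plate: Plain aluminium cover plate, 160 (x) x 64 (y) x 6 mm thick, about 170 g (mass and friction vary); origin: centre of its underside. It starts in the slot, tilted with it, x along the riser's x, top 2 mm below the rims, its -x end 10 to 16 mm inside the open end, the other end 2 to 8 mm from the end wall. A load of more than 35 N on riser or housing spoils it.
- plate_front (a point): Middle of the plate's -x end face, at mid thickness: the end that comes out of the slot; plate's axes. The plate tips off the riser once its middle passes the open end (80 mm of overhang).
- housing: Open grey metal terminal housing fixed to the bench, 180 (x) x 52 mm (y); origin: centre of its underside. The tops of its two long walls, at 60 mm, are the plate's seat. The 5 mm end walls stand 6 mm higher as lips (top 66 mm), 170 mm apart. Opening 46 mm wide: the seated plate overhangs each long wall by 6 mm. Either way round fits. Place and yaw vary.
- seat (a point): Centre of the housing's opening at seat height (60 mm above its underside): where the plate's origin belongs; housing's axes.
- screwdriver: Bystander: screwdriver with black handle lying on the table between or in front of the task's things; origin at the centre of its underside about mid-length. Leave alone.
- tape: Bystander: roll of cardboard-coloured tape lying flat, 96 mm across, 25 mm high; origin at the centre of its underside. Leave alone.
- carton: Bystander: closed cardboard carton, 120 x 160 x 80 mm high; origin at the centre of its underside. Leave alone.
- mug: Bystander: white mug, 80 mm across, 90 mm high, handle at its +y; origin at the centre of its underside. Leave alone.
- wrench: Bystander: steel wrench lying flat; origin at the centre of its underside about mid-length. Leave alone.
- jar: Bystander: small clear jar with lid, 60 mm across, 70 mm high; origin at the centre of its underside. Leave alone.
- gland: Bystander: small stepped brass fitting standing upright, 28 mm across, 26 mm high; origin at the centre of its underside. Leave alone.
There are look-alikes about, which are no part of the job. Leave any orange look-alike of the riser alone. Leave any purple look-alike of the housing alone.

How it is judged:
By the outcome, as a careful person would: the job done as asked, in the order asked, and still so for the second after the job is handed in, with the robot touching nothing.
It also fails if it takes over 64 s, if anything falls off the work surface, if the arm or the gripper's body presses on something with over 40 N, if the wrist force passes 120 N, or if a joint passes its speed limit or range.

### The arm

A 6-joint arm with a two-finger parallel gripper is mounted at the origin on the work surface. World frame = base frame: x ahead of the robot, y to its left, z up, the work surface at z = 0. Lengths are in m, angles in rad, forces in N, time in s.
With the tool pointing down it reaches from about 0.275 to 0.725 m from the base axis. Payload 15.9 kg.
Tool frame: the origin (TCP) lies at the very end of the fingers, on their centre line; the grasp point (between the pads) lies 19 mm behind it; z points along the fingers, x is the direction in which the jaws open and shut, and the axes are right-handed (so a half turn about z gives the same grasp; the last joint's range is limited). The gripper opens to 85 mm and grips with 20 to 120 N. Pads are 22 mm wide; open, the fingers measure 114 mm over their backs; the gripper's body (76 mm by 85 mm) begins 54 mm behind the grasp point. The pads swing forward as they close: fully open they stand 13 mm farther back than shut.
Start: joints at [-1.143, 0.213, -0.034, 1.323, 0, 1.571], TCP at [0.207, -0.455, 0.231] pointing down, gripper open.
Joint ranges: [-2.98, 2.98], [-0.74, 1.72], [-1.14, 1.35], [-2.1, 2.04], [-1.57, 1.44], [-3.14, 3.14]. Speed limits (rad/s): [1.89, 1.89, 2.39, 2.57, 3.14, 3.14].

### API

Orientations are given as a rotation vector (axis times angle).
In Python, from station import env gives the robot as it stands.
- The arm moves only by the tool play_rows, never from a script. Its argument "commands" is one flat list of numbers, 5 for each row, row after row: the shift along the tool's x, y, z in cm, then the turn about the tool's z in rad, then the finger opening in cm, from 0 to 8.54. In form: [dx, dy, dz, spin, grip, dx, dy, dz, spin, grip, ...]. A call has 1 to 20 rows; each row is the pose to reach, as a shift and turn from the pose measured when the call began, along the tool's axes at that moment; what a row does not reach only later rows make up. A row lasts 1/10 s, in which the tool goes at most 50 mm and 8.59 degrees, less where a joint would pass 70% of its speed; a pose out of reach is approached as far as the arm can. A call with a gripper value outside its range is refused whole. The fingers move at their own pace and stop on an object; "squeeze" is the grip in N (left out, the last holds). Time passes only in rows, so rows that repeat a pose let the fingers close. It gives the time, the measured TCP pose, the force and the opening at its end, in the units of the state.
- env.observe(): the state, without advancing time (a new reading comes with each control period).
- env.snapshot(name): name is "scene" or "top" or "wrist"; returns the picture (400x640x3 uint8, red, green, blue); there is no depth.
- env.get_calibration(name): a dict with "intrinsics" (3x3 intrinsics, pixels), "distortion" ([k1, k2, p1, p2, k3] as OpenCV has them; the pictures are not rectified), "R" (3x3) and "t" (3): a world point X has camera coordinates R X + t. Camera axes: x right, y down, z forward; pixel columns grow to the right and rows downward; lengths in m; the calibration is good to about 2 mm. A picture is of the moment at which its call begins: read the wrist's pose just before it. get_calibration takes no time and is no camera call; for the wrist camera it gives the pose at the moment of the call.
- env.job_done(): hands the job in, once; it reports no verdict.
Trained networks look in the newest picture that a camera, given by its name, has taken for a name from the list of things; names that differ only in an ending like _2 or _b are one class to them, and where a whole thing is asked for, a point or a joint stands for the part that bears it (a point fixed in the world has none). Each returns a list of dicts, best first, with "conf" (0 to 1); they miss things now and then, are a little off and sometimes report something else, mostly with a low value. They report only what shows in the picture. A call takes as long as a camera call. They do not tell look-alikes from the thing itself.
- env.outline_of(camera, target): "region" (400x640 bool, what is visible of it) and "at" ([row, column] in pixels, amid what is visible of it).
The state is a dict: "clock": time; "joint_positions": joint angles; "joint_vel": joint speeds; "tau": joint torques, N m; "tcp_pos": TCP position; "eef_rot": TCP orientation; "contact_force": force on the tool from outside, world axes, zero at the start; "torque": the same for the moment, N m; "gripper_width": opening from 0.0 (shut) to 1.0 (fully open).
Only numpy, scipy, OpenCV 4.12 (cv2) and the standard library are available. Lean on these libraries where they do the work, as an engineer would, in place of code of your own. Each camera call takes 0.05 s, during which the arm holds its last target.

## Working session

There is one attempt and no reset: what is moved stays moved. The work goes in short steps, Python scripts to look and compute and a tool call to move; the robot and the scene stay as the last step left them, time stands still between calls to the robot, and variables do not carry over. Pictures are saved under pics/ and viewed, and the job is handed in when it is done.

Besides the shell and the picture viewer there is one more tool, called after ">>>" as name(argument=value, ...) on one line, values as JSON. play_rows: Moves the arm, as the interface text tells. Its arguments: {"type":"object","properties":{"commands":{"type":"array"},"squeeze":{"type":"number"}},"required":["commands"]}

```bash
ls; mkdir -p pics; cat > h.py <<'E'
import numpy as np, cv2
from scipy.spatial.transform import Rotation as Ro
from station import env
def snap(n,f):
    c=env.get_calibration(n); im=env.snapshot(n); cv2.imwrite('pics/'+f,im[:,:,::-1]); return im,c
def ray(c,px): # px (col,row) -> origin, dirs world
    px=np.array(px,float).reshape(-1,1,2)
    u=cv2.undistortPoints(px,np.array(c['intrinsics']),np.array(c['distortion'])).reshape(-1,2)
    R=np.array(c['R']);t=np.array(c['t'])
    d=np.c_[u,np.ones(len(u))]@R
    return -R.T@t,d
def at_z(c,px,z):
    o,d=ray(c,px); s=(z-o[2])/d[:,2]; return o+d*s[:,None]
def proj(c,X):
    R=np.array(c['R']);t=np.array(c['t'])
    return cv2.projectPoints(np.array(X,float).reshape(-1,3),cv2.Rodrigues(R)[0],t,np.array(c['intrinsics']),np.array(c['distortion']))[0].reshape(-1,2)
E
python3 - <<'E'
from h import *
print(env.observe())
for n in ['scene','top','wrist']:
    im,c=snap(n,n+'0.png'); print(n,np.round(-np.array(c['R']).T@c['t'],3))
    for k in ['riser','plate','housing']:
        for r in env.outline_of(n,k): print(k,r['conf'],r['at'],r['region'].sum())
E
```

```text
pics
{'clock': 0.0, 'joint_positions': array([-1.14303177e+00,  2.13327875e-01, -3.50504136e-02,  1.32350228e+00,
        1.30912228e-05,  1.57080197e+00]), 'joint_vel': array([-0.00081073, -0.00081693, -0.000679  ,  0.00044022,  0.0003753 ,
        0.00059002]), 'tau': array([-1.10344830e-03, -6.86156845e+01,  4.87120199e+01,  1.75958028e-02,
       -1.47228201e-05,  4.49467825e-05]), 'tcp_pos': array([ 0.20728247, -0.45463845,  0.23083374]), 'eef_rot': array([-2.64182940e+00,  1.69899561e+00,  1.42107766e-03]), 'contact_force': array([-0.38887095, -0.12398171,  0.41736445]), 'torque': array([-0.00770963,  0.03713134,  0.05211574]), 'gripper_width': 0.9987935360048588}
scene [ 1.242 -0.463  0.64 ]
riser 0.7 [207.6, 355.8] 1887
riser 0.69 [169.5, 325.5] 1980
plate 0.72 [189.1, 278.4] 221
plate 0.69 [189.2, 357.2] 703
housing 0.88 [198.5, 232.6] 1824
housing 0.69 [235.1, 254.5] 2314
housing 0.36 [262.8, 386.4] 885
top [0.45  0.01  1.291]
riser 0.81 [194.0, 271.7] 1190
plate 0.56 [203.9, 261.6] 1136
housing 0.85 [275.5, 360.4] 1159
housing 0.67 [212.0, 368.2] 1218
wrist [ 0.282 -0.422  0.373]
```

View pics/scene0.png

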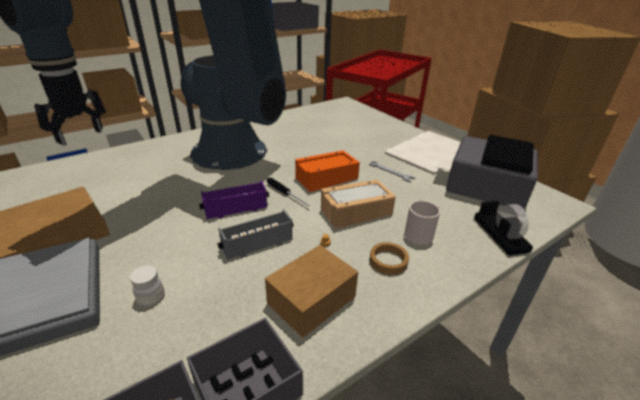

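View pics/top0.png

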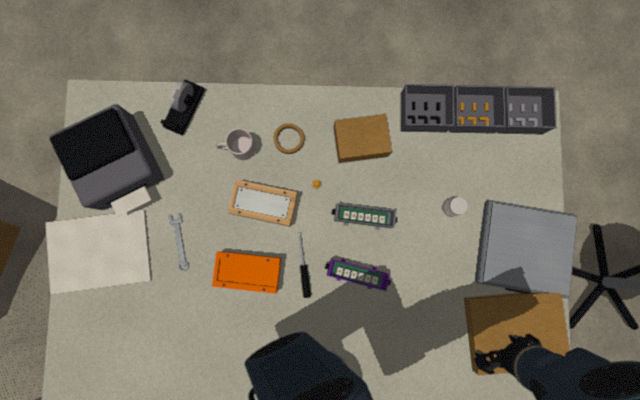

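View pics/wrist0.png

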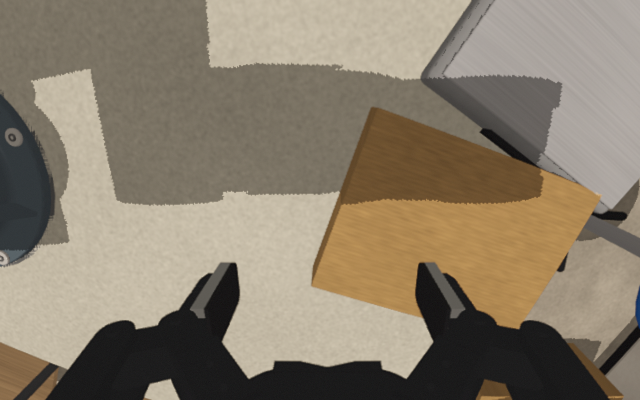

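Top view: the plywood riser with the plate is at (263,203) and its orange look-alike at (248,271). The grey housing is at (364,215) and the purple one at (358,273). I choose the plywood and grey ones, and will check them in a crop.

```bash
python3 - <<'E'
from h import *
a=cv2.imread('pics/top0.png')[165:305,205:405]; b=cv2.imread('pics/scene0.png')[140:270,190:420]
cv2.imwrite('pics/c1.png',cv2.resize(a,None,fx=4,fy=4,interpolation=cv2.INTER_CUBIC))
cv2.imwrite('pics/c2.png',cv2.resize(b,None,fx=3.4,fy=3.4,interpolation=cv2.INTER_CUBIC))
c=env.get_calibration('top')
for p,z in [((263,203),.065),((364,215),.065),((358,273),.065),((248,271),.065),((305,270),.02),((316,184),.02),((240,143),.09),((362,138),.08),((288,138),.025)]: print(p,at_z(c,p,z).round(3))
c=env.get_calibration('wrist'); s=env.observe(); R=Ro.from_rotvec(s['eef_rot']).as_matrix()
print(R.round(3)); Rc=np.array(c['R']); print('cam in tool', (R.T@Rc.T).round(3), (R.T@(-Rc.T@c['t']-s['tcp_pos'])).round(4)); print(c['intrinsics'])
E
```

```text
(263, 203) [[0.572 0.15  0.065]]
(364, 215) [[ 0.542 -0.154  0.065]]
(358, 273) [[ 0.369 -0.137  0.065]]
(248, 271) [[0.37  0.188 0.065]]
(305, 270) [[0.373 0.021 0.02 ]]
(316, 184) [[ 0.64  -0.009  0.02 ]]
(240, 143) [[0.748 0.221 0.09 ]]
(362, 138) [[ 0.774 -0.145  0.08 ]]
(288, 138) [[0.784 0.082 0.025]]
[[ 0.415 -0.91   0.   ]
 [-0.91  -0.415 -0.   ]
 [ 0.    -0.    -1.   ]]
cam in tool [[ 1.     0.001  0.   ]
 [-0.001  0.948  0.318]
 [-0.    -0.318  0.948]] [ 0.0008 -0.0821 -0.1421]
[[311.77464766   0.         327.10661775]
 [  0.         311.77464766 202.39018516]
 [  0.           0.           1.        ]]
```

View pics/c1.png

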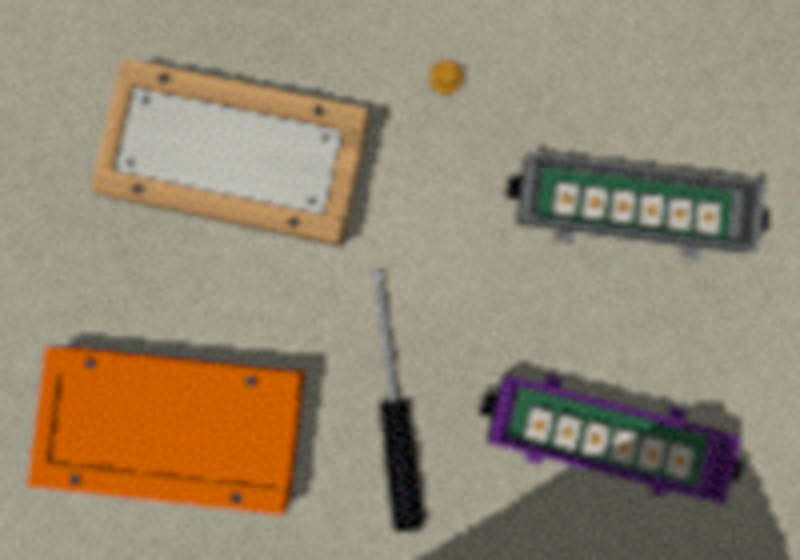

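View pics/c2.png

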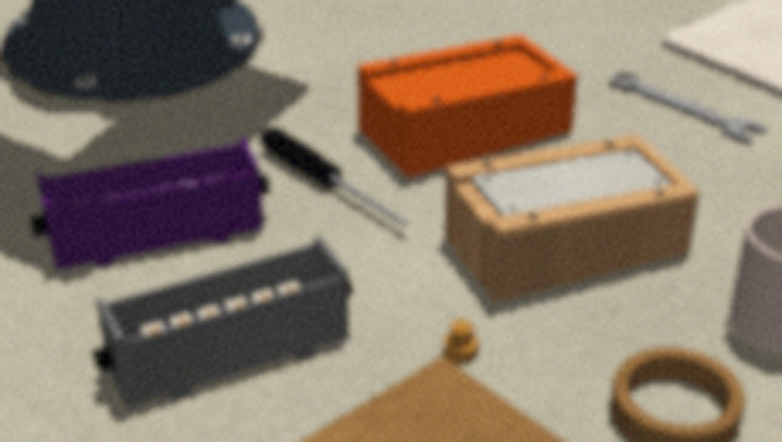

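>>> play_rows(commands=[-18.1,-45.9,0,-0.95,8.5,-18.1,-45.9,0,-0.95,8.5,-18.1,-45.9,0,-0.95,8.5,-18.1,-45.9,0,-0.95,8.5,-18.1,-45.9,0,-0.95,8.5,-18.1,-45.9,0,-0.95,8.5,-18.1,-45.9,0,-0.95,8.5,-18.1,-45.9,0,-0.95,8.5,-18.1,-45.9,0,-0.95,8.5,-18.1,-45.9,0,-0.95,8.5,-18.1,-45.9,0,-0.95,8.5,-18.1,-45.9,0,-0.95,8.5,-18.1,-45.9,0,-0.95,8.5,-18.1,-45.9,0,-0.95,8.5,-18.1,-45.9,0,-0.95,8.5])

```text
clock: 2.1
tcp_pos: [0.5495, -0.1006, 0.2316]
eef_rot: [3.127, -0.305, 0.001]
contact_force: [-0.2, -0.3, 0.3]
gripper_width: 0.995
```

```bash
python3 - <<'E'
from h import *
s=env.observe(); print(s['clock'],s['tcp_pos'],Ro.from_rotvec(s['eef_rot']).as_matrix().round(3),s['joint_positions'].round(2))
im,c=snap('wrist','w1.png'); np.save('w1.npy',c,allow_pickle=True)
for k in ['housing']:
    for r in env.outline_of('wrist',k): print(k,r['conf'],r['at'],r['region'].sum())
E
```

```text
2.1 [ 0.54953516 -0.10061968  0.2316158 ] [[ 0.981 -0.193  0.   ]
 [-0.193 -0.981 -0.   ]
 [ 0.    -0.    -1.   ]] [-0.18  0.34  0.13  1.36  0.    1.58]
housing 0.79 [215.7, 331.5] 8017
housing 0.72 [222.3, 177.7] 9344
```

View pics/w1.png

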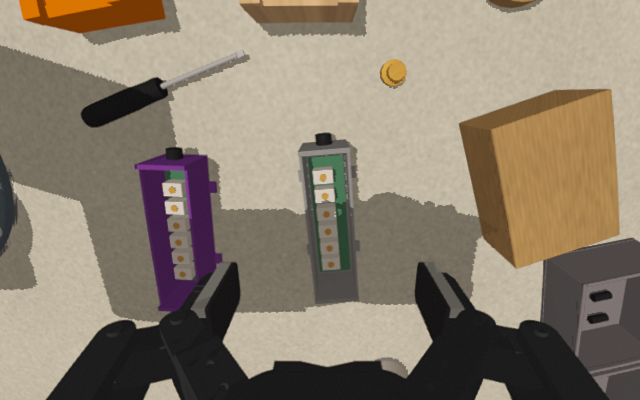

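The wrist view shows the grey housing whole, from (325,150) to (335,300), with the purple one to its left at (175,230). The riser's near end is at the top, at (300,12). Next I move over the riser.

>>> play_rows(commands=[-3.1,-28.9,0,0,8.5,-3.1,-28.9,0,0,8.5,-3.1,-28.9,0,0,8.5,-3.1,-28.9,0,0,8.5,-3.1,-28.9,0,0,8.5,-3.1,-28.9,0,0,8.5,-3.1,-28.9,0,0,8.5,-3.1,-28.9,0,0,8.5,-3.1,-28.9,0,0,8.5,-3.1,-28.9,0,0,8.5,-3.1,-28.9,0,0,8.5])

```text
clock: 3.3
tcp_pos: [0.5751, 0.1881, 0.2318]
eef_rot: [-3.127, 0.307, -0.001]
contact_force: [-0.0, 0.2, -0.5]
gripper_width: 0.992
```

```bash
python3 - <<'E'
from h import *
s=env.observe(); print(s['clock'],s['tcp_pos'],s['joint_positions'].round(2))
im,c=snap('wrist','w2.png'); np.save('w2.npy',c,allow_pickle=True)
cv2.imwrite('pics/w2c.png',cv2.resize(im[110:320,215:425,::-1],None,fx=2.8,fy=2.8,interpolation=cv2.INTER_CUBIC))
E
```

```text
3.3 [0.57511341 0.18811459 0.23176197] [ 0.32  0.44  0.28  1.41 -0.    2.08]
```

View pics/w2.png

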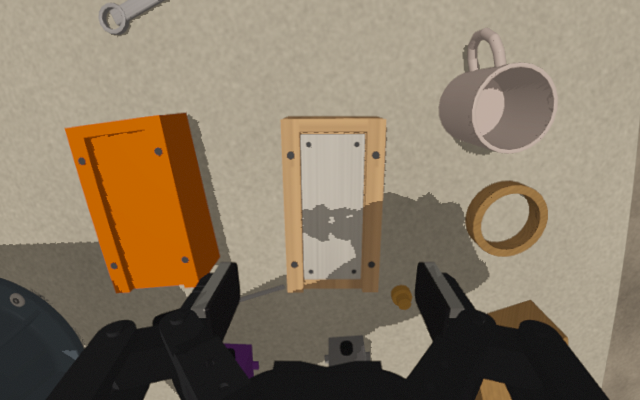

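View pics/w2c.png

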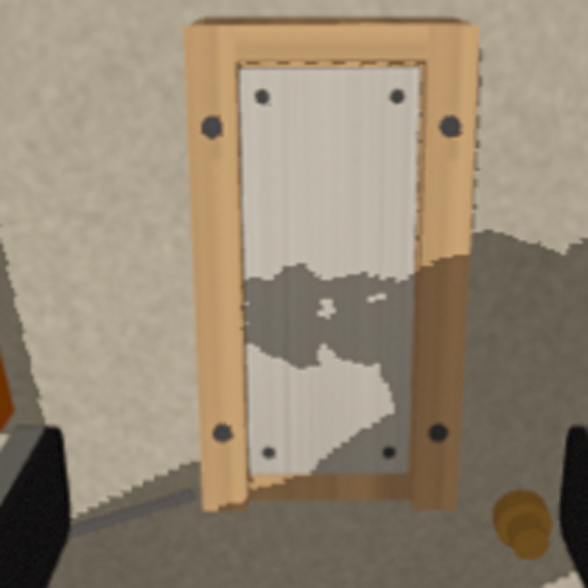

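The open end is at the bottom of the image, towards the housing (-y world): no wall there, plate end at crop row 475, riser end at row 510. The closed wall is at the top. Now to fit poses.

```bash
python3 - <<'E'
from h import *
im=cv2.imread('pics/w1.png')
cv2.imwrite('pics/w1c.png',cv2.resize(im[130:310,260:400],None,fx=3.3,fy=3.3,interpolation=cv2.INTER_CUBIC))
im=cv2.imread('pics/top0.png')
cv2.imwrite('pics/t1c.png',cv2.resize(im[170:240,220:305],None,fx=8,fy=8,interpolation=cv2.INTER_CUBIC))
cv2.imwrite('pics/t2c.png',cv2.resize(im[195:235,325:405],None,fx=8,fy=8,interpolation=cv2.INTER_CUBIC))
E
```

```text
(no output)
```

View pics/w1c.png

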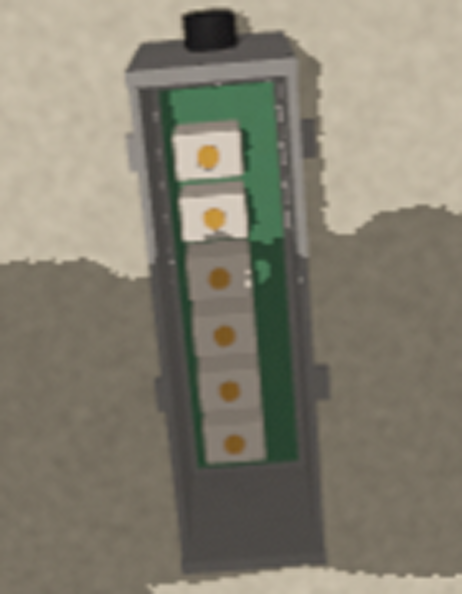

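View pics/t1c.png

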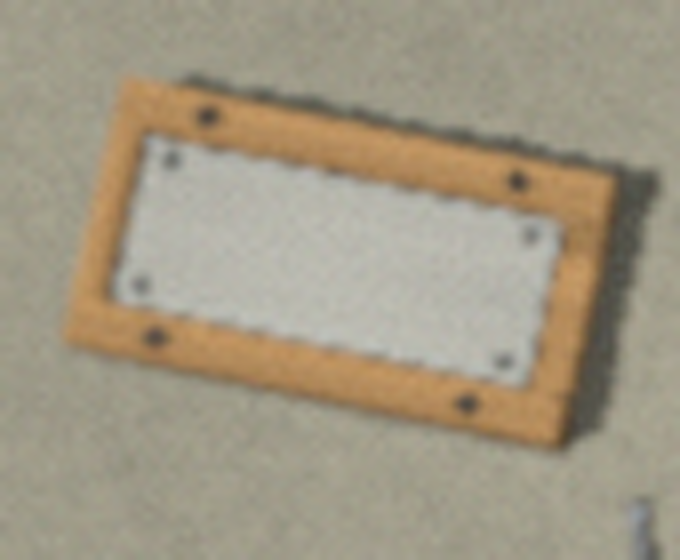

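View pics/t2c.png

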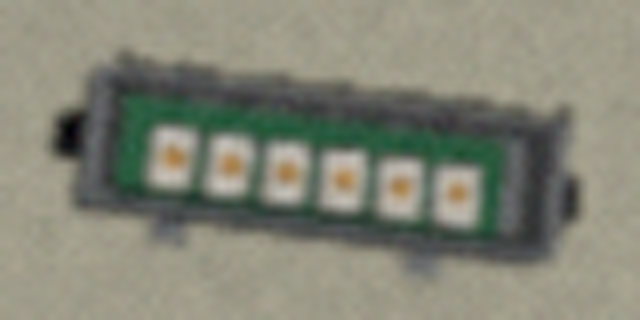

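```bash
cat > fit.py <<'E'
from h import *
from scipy.optimize import least_squares
cw1=np.load('w1.npy',allow_pickle=True).item(); cw2=np.load('w2.npy',allow_pickle=True).item(); ct=env.get_calibration('top')
def px(l,s,o): return (np.array(l,float)+.5)/s-.5+np.array(o)
def fit(obs,model,x0,tilt=0):
    # model pts in local frame (at height z), params x,y,z,yaw
    def tr(p,M): 
        R=Ro.from_euler('zy',[p[3],tilt]).as_matrix(); return M@R.T+p[:3]
    f=lambda p: np.concatenate([((proj(c,tr(p,M))-o)*w).ravel() for c,o,M,w in obs])
    r=least_squares(f,x0,loss='soft_l1'); return r.x,r.fun
def rect(a,b): return np.array([[a,b,0],[a,-b,0],[-a,b,0],[-a,-b,0]])/2
# order: (+x,+y),(+x,-y),(-x,+y),(-x,-y); riser +x = world +y ; riser +y = world -x = image left
o2=(215,110);ot=(220,170)
W=px([(239,66),(420,67),(248,475),(408,473)],2.8,o2)
T=px([(113,300),(145,135),(528,387),(563,215)],8,ot)
M=rect(.160,.064)
for nm,ob in [('both',[(cw2,W,M,1),(ct,T,M,1)]),('w',[(cw2,W,M,1)])]:
    p,r=fit(ob,M,[.57,.15,.069,1.38],tilt=.0524); print('plate top',nm,p.round(4),abs(r).max().round(2),r.round(1))
W=px([(188,25),(480,27),(203,511),(456,510)],2.8,o2)
T=px([(65,338),(125,82),(563,446),(614,178)],8,ot)
M=rect(.190,.103)
for tl in (0,.0524):
  for nm,ob in [('both',[(cw2,W,M,1),(ct,T,M,1)]),('w',[(cw2,W,M,1)])]:
    p,r=fit(ob,M,[.57,.15,.069,1.38],tilt=tl); print('riser top',tl,nm,p.round(4),r.round(1))
W=px([(127,72),(298,65),(183,572),(325,565)],3.3,(260,130))
T=px([(75,205),(97,72),(545,258),(568,112)],8,(325,195))
M=rect(.180,.052)
for nm,ob in [('both',[(cw1,W,M,1),(ct,T,M,1)]),('w',[(cw1,W,M,1)])]:
    p,r=fit(ob,M,[.54,-.15,.066,1.45]); print('housing lip',nm,p.round(4),r.round(1))
E
python3 fit.py
```

```text
plate top both [0.575  0.1557 0.0682 1.3773] 1.23 [-0.6  1.1  0.7  0.3  0.3  0.1 -0.2 -0.9 -1.2 -0.4 -0.1 -0.3 -0.7 -0.
 -0.4  0.8]
plate top w [0.5751 0.1563 0.0697 1.3746] 1.05 [-0.5  0.4  1.  -0.2  0.   0.2 -0.3 -0.6]
riser top 0 both [0.5753 0.1541 0.0699 1.377 ] [-2.8  1.5  1.4  0.7  0.2 -0.7 -0.2 -0.5 -1.2  0.1 -0.7 -1.3 -1.  -0.
 -0.  -0. ]
riser top 0 w [0.5758 0.1549 0.0714 1.3731] [-2.3  0.5  2.5  0.2 -0.  -0.7  0.  -0.2]
riser top 0.0524 both [0.5759 0.1541 0.0682 1.3725] [-1.6  1.1  1.3  0.5  0.3  0.1 -0.5 -2.1 -1.2 -0.3 -0.3 -1.3 -1.2 -0.2
  0.1  0.1]
riser top 0.0524 w [0.5765 0.1546 0.07   1.3673] [-1.   0.2  2.7  0.2 -0.   0.3 -0.3 -1.5]
housing lip both [ 0.5431 -0.1581  0.0631  1.4575] [-0.2  0.6 -0.  -1.5 -0.4  0.3  0.4 -0.6  0.7 -1.   0.1 -1.4  1.2  0.2
  0.3  1.4]
housing lip w [ 0.543  -0.1588  0.0623  1.4551] [ 0.1  1.1  0.1 -0.9 -0.5  0.3  0.1 -0.4]
```

```bash
sed -i "s/'zy'/'ZY'/" fit.py; python3 fit.py
```

```text
plate top both [0.5749 0.1555 0.0653 1.3783] 0.67 [-0.1  0.5  0.   0.   0.4 -0.4  0.   0.2 -0.6 -0.   0.2 -0.1 -0.7 -0.
 -0.4  0.7]
plate top w [0.5749 0.1559 0.066  1.3769] 0.32 [-0.1  0.2  0.1 -0.2  0.1 -0.3 -0.1  0.3]
riser top 0 both [0.5753 0.1541 0.0699 1.377 ] [-2.8  1.5  1.4  0.7  0.2 -0.7 -0.2 -0.5 -1.2  0.1 -0.7 -1.3 -1.  -0.
 -0.  -0. ]
riser top 0 w [0.5758 0.1549 0.0714 1.3731] [-2.3  0.5  2.5  0.2 -0.  -0.7  0.  -0.2]
riser top 0.0524 both [0.5757 0.1541 0.0658 1.3735] [-0.7  0.7  0.4  0.3  0.1 -0.5 -0.  -0.1 -0.6  0.1 -0.1 -1.  -1.2 -0.1
 -0.  -0.1]
riser top 0.0524 w [0.5758 0.1545 0.0665 1.3725] [-0.7  0.3  0.7  0.   0.  -0.5  0.   0. ]
housing lip both [ 0.5431 -0.1581  0.0631  1.4575] [-0.2  0.6 -0.  -1.5 -0.4  0.3  0.4 -0.6  0.7 -1.   0.1 -1.4  1.2  0.2
  0.3  1.4]
housing lip w [ 0.543  -0.1588  0.0623  1.4551] [ 0.1  1.1  0.1 -0.9 -0.5  0.3  0.1 -0.4]
```

>>> play_rows(commands=[0.6,-1.3,3,0,0,0.6,-1.3,7,0,0,0.6,-1.3,10,0,0,0.6,-1.3,13,0,0,0.6,-1.3,15,0,0,0.6,-1.3,15.5,0,0,0.6,-1.3,15.5,0,0,0.6,-1.3,15.5,0,0,0.6,-1.3,15.5,0,0], squeeze=30)

```text
clock: 4.25
tcp_pos: [0.5844, 0.2, 0.0781]
eef_rot: [-3.126, 0.306, -0.004]
contact_force: [-0.5, -0.5, -0.4]
gripper_width: 0.001
```

```bash
python3 - <<'E'
from h import *
s=env.observe(); print(s['clock'],s['tcp_pos'],s['contact_force'],s['gripper_width'])
im,c=snap('wrist','w3.png')
E
```

```text
4.25 [0.58440907 0.20004074 0.0781159 ] [-0.50943048 -0.54537326 -0.39993015] 0.001221428452313372
```

View pics/w3.png

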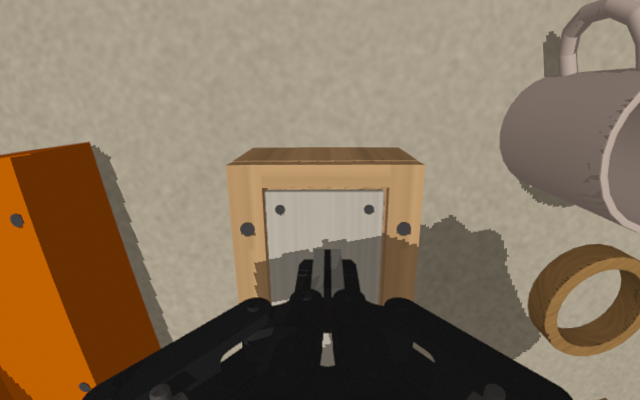

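The closed fingers stand over the plate, centred between its sides (columns 265 to 387, fingertip at 327), near the closed end. I'll lower in small steps.

>>> play_rows(commands=[0,0,0.5,0,0,0,0,0.8,0,0,0,0,1.0,0,0,0,0,1.0,0,0])

```text
clock: 4.7
tcp_pos: [0.584, 0.2, 0.0675]
eef_rot: [-3.126, 0.306, -0.002]
contact_force: [0.2, 0.5, 0.2]
gripper_width: 0.0
```

>>> play_rows(commands=[0,0,0.05,0,0,0,0,0.1,0,0,0,0,0.1,0,0])

```text
clock: 5.0
tcp_pos: [0.584, 0.2, 0.0664]
eef_rot: [-3.126, 0.306, -0.002]
contact_force: [0.1, -0.6, -0.4]
gripper_width: -0.001
```

>>> play_rows(commands=[0,0,0.05,0,0,0,0,0.1,0,0,0,0,0.1,0,0])

```text
clock: 5.3
tcp_pos: [0.584, 0.2, 0.0654]
eef_rot: [-3.126, 0.306, -0.002]
contact_force: [0.2, -0.2, 0.6]
gripper_width: -0.004
```

>>> play_rows(commands=[0,0,0.05,0,0,0,0,0.05,0,0])

```text
clock: 5.5
tcp_pos: [0.584, 0.2, 0.0648]
eef_rot: [-3.126, 0.306, -0.002]
contact_force: [0.8, -0.3, 0.2]
gripper_width: 0.001
```

>>> play_rows(commands=[0,0,0.05,0,0,0,0,0.05,0,0])

```text
clock: 5.7
tcp_pos: [0.584, 0.2, 0.0643]
eef_rot: [-3.126, 0.306, -0.002]
contact_force: [-0.6, 0.6, -0.8]
gripper_width: -0.0
```

>>> play_rows(commands=[0,0,0.05,0,0,0,0,0.05,0,0])

```text
clock: 5.9
tcp_pos: [0.584, 0.2, 0.064]
eef_rot: [-3.126, 0.306, -0.002]
contact_force: [-1.0, -1.1, 4.5]
gripper_width: 0.001
```

>>> play_rows(commands=[0,0,0.03,0,0,0,0,0.03,0,0])

```text
clock: 6.1
tcp_pos: [0.584, 0.2, 0.064]
eef_rot: [-3.126, 0.306, -0.003]
contact_force: [-1.7, -1.0, 5.7]
gripper_width: 0.002
```

>>> play_rows(commands=[0,0,0.05,0,0,0,0.2,0.04,0,0,0,0.4,0.03,0,0,0,0.6,0.02,0,0,0,0.8,0.01,0,0,0,1.0,0.0,0,0])

```text
clock: 6.7
tcp_pos: [0.5826, 0.1906, 0.0645]
eef_rot: [-3.125, 0.306, -0.005]
contact_force: [0.2, 2.5, 5.1]
gripper_width: -0.001
```

```bash
python3 - <<'E'
from h import *
s=env.observe(); print(s['clock'],s['tcp_pos'],s['contact_force'])
im,c=snap('wrist','w4.png'); snap('scene','s4.png');im=cv2.imread('pics/s4.png')
cv2.imwrite('pics/s4c.png',cv2.resize(im[140:270,190:420],None,fx=3.4,fy=3.4,interpolation=cv2.INTER_CUBIC))
E
```

```text
6.7 [0.58262327 0.1905552  0.06446252] [0.21813011 2.54128234 5.10505356]
```

View pics/w4.png

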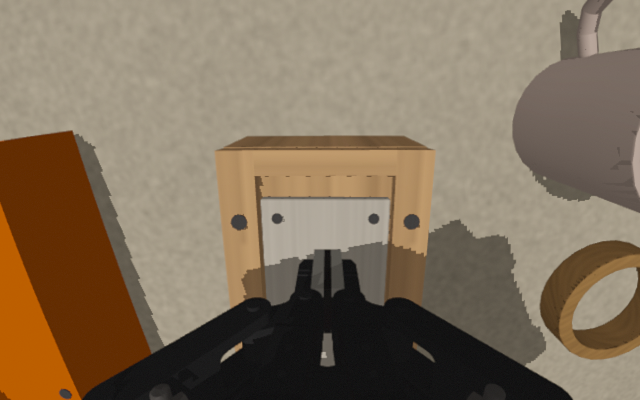

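View pics/s4c.png

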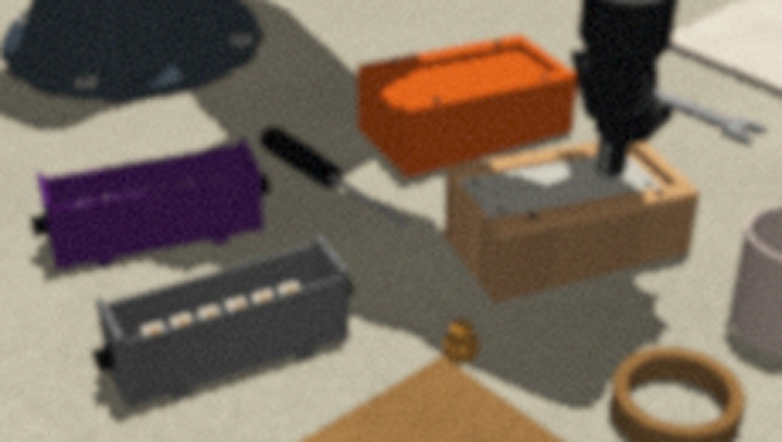

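The plate follows: a gap of rows 177 to 198 has opened at the closed end, and the force is 5 N. I'll keep sliding.

>>> play_rows(commands=[0,0.2,0.03,0,0,0,0.4,0.02,0,0,0,0.6,0.01,0,0,0,0.8,0.0,0,0,0,1.0,-0.01,0,0,0,1.2,-0.02,0,0,0,1.4,-0.03,0,0,0,1.6,-0.04,0,0,0,1.8,-0.05,0,0,0,2.0,-0.06,0,0,0,2.2,-0.07,0,0,0,2.4,-0.08,0,0,0,2.6,-0.09,0,0,0,2.8,-0.1,0,0,0,3.0,-0.11,0,0])

```text
clock: 8.3
tcp_pos: [0.5772, 0.1611, 0.066]
eef_rot: [-3.124, 0.306, -0.006]
contact_force: [0.2, 3.6, 6.2]
gripper_width: -0.001
```

>>> play_rows(commands=[0,0.2,0.03,0,0,0,0.4,0.02,0,0,0,0.6,0.01,0,0,0,0.8,0.0,0,0,0,1.0,-0.01,0,0,0,1.2,-0.02,0,0,0,1.4,-0.03,0,0,0,1.6,-0.04,0,0,0,1.8,-0.05,0,0,0,2.0,-0.06,0,0])

```text
clock: 9.3
tcp_pos: [0.5738, 0.1418, 0.067]
eef_rot: [-3.123, 0.306, -0.008]
contact_force: [0.6, 3.4, 6.1]
gripper_width: 0.0
```

```bash
python3 - <<'E'
from h import *
s=env.observe(); print(s['clock'],s['tcp_pos'],s['contact_force'])
im,c=snap('wrist','w5.png'); snap('top','t5.png');im=cv2.imread('pics/t5.png')
cv2.imwrite('pics/t5c.png',cv2.resize(im[165:245,205:325],None,fx=6,fy=6,interpolation=cv2.INTER_CUBIC))
E
```

```text
9.3 [0.57380761 0.14179586 0.06703717] [0.59786072 3.42330179 6.0933126 ]
```

View pics/w5.png

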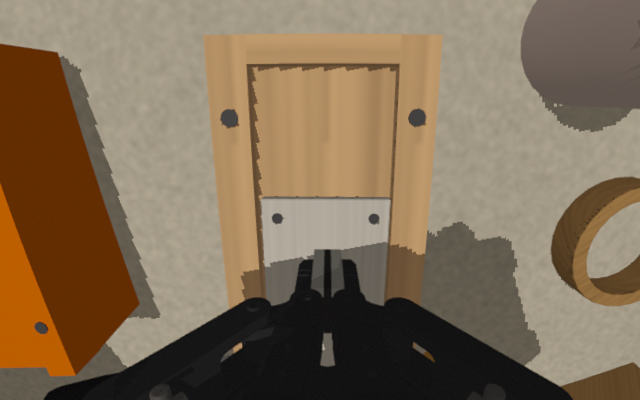

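View pics/t5c.png

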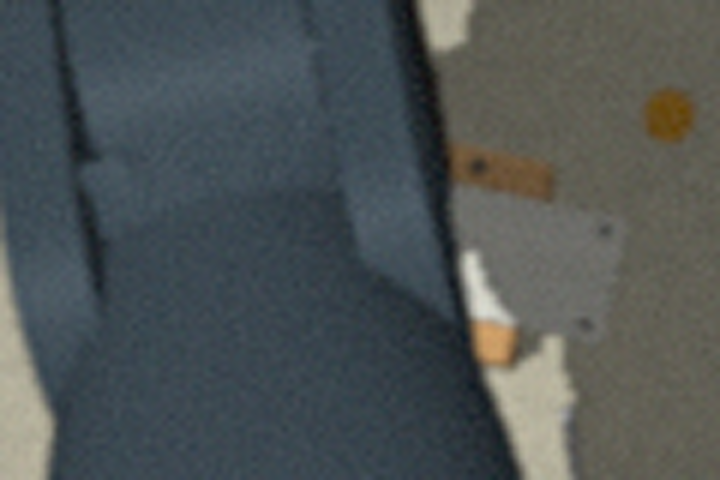

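No slip: the plate's rear edge is still at row 198 relative to the finger, and about 44 mm overhangs. I'll slide 16 mm more, then raise.

>>> play_rows(commands=[0,0.2,0.03,0,0,0,0.4,0.02,0,0,0,0.6,0.01,0,0,0,0.8,0.0,0,0,0,1.0,-0.01,0,0,0,1.2,-0.02,0,0,0,1.4,-0.03,0,0,0,1.6,-0.04,0,0,0,1.7,-0.04,0,0])

```text
clock: 10.3
tcp_pos: [0.571, 0.1251, 0.0679]
eef_rot: [-3.123, 0.306, -0.01]
contact_force: [1.0, 3.6, 7.9]
gripper_width: -0.0
```

>>> play_rows(commands=[0,0,-0.2,0,0,0,0,-1,0,0,0,0,-4,0,0,0,-3,-8,0,8.5,0,-6,-12,0,8.5,0,-6,-16,0,8.5,0,-6,-16.5,0,8.5,0,-6,-16.5,0,8.5,0,-6,-16.5,0,8.5])

```text
clock: 11.2
tcp_pos: [0.5811, 0.183, 0.2322]
eef_rot: [-3.123, 0.306, -0.007]
contact_force: [-0.7, 0.0, -0.5]
gripper_width: 0.988
```

```bash
python3 - <<'E'
from h import *
s=env.observe(); print(s['clock'],s['tcp_pos'],s['contact_force'],s['gripper_width'])
im,c=snap('wrist','w6.png'); np.save('w6.npy',c,allow_pickle=True)
cv2.imwrite('pics/w6c.png',cv2.resize(im[40:330,215:425,::-1],None,fx=2,fy=2,interpolation=cv2.INTER_CUBIC))
E
```

```text
11.2 [0.58111377 0.18300706 0.23216582] [-0.68113985  0.0108906  -0.48937422] 0.9876864881375768
```

View pics/w6c.png

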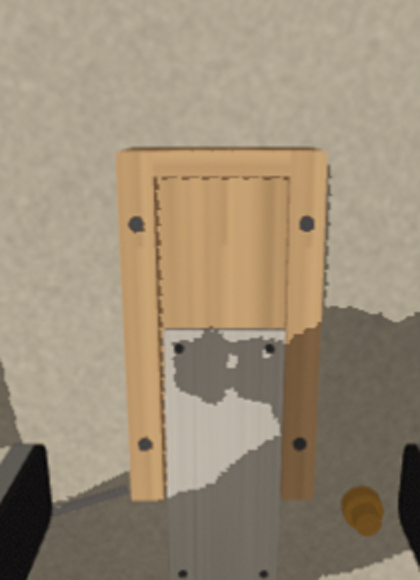

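```bash
python3 - <<'E'
from h import *
c=np.load('w6.npy',allow_pickle=True).item()
px=(np.array([(164,329),(286,329),(165,500),(284,500)])+.5)/2-.5+np.array([215,40])
z=[.0665,.0665,.070,.070]
P=np.array([at_z(c,p,zz)[0] for p,zz in zip(px,z)]);print(P.round(4))
ax=np.array([np.cos(1.376),np.sin(1.376)])
rear=P[:2,:2].mean(0); ctr=rear-.08*ax; print('ctr',ctr, 'front',ctr-.08*ax)
r=np.array([.5757,.1543]); nrm=np.array([-ax[1],ax[0]])
print('mouth',r-.095*ax, 'overhang',.08-(.095+(ctr-r)@ax), 'lat',(ctr-r)@nrm)
d=P[0,:2]-P[1,:2]; print('yaw',np.arctan2(d[1],d[0])-np.pi/2, 'from length', np.arctan2(*( (P[:2].mean(0)-P[2:].mean(0))[[1,0]])))
s=env.observe(); R=Ro.from_rotvec(s['eef_rot']).as_matrix(); print(R.round(4))
m=r-.095*ax
for d in (.030,.035):
  for tgt in (m-d*ax,):
    print(d,tgt,(R.T[:, :2]@(tgt-s['tcp_pos'][:2]))[:2]*100)
print('ctrline', (R.T[:,:2]@(ctr-s['tcp_pos'][:2]))*100)
E
```

```text
[[0.5469 0.1659 0.0665]
 [0.6093 0.1534 0.0665]
 [0.5248 0.0665 0.07  ]
 [0.5914 0.0531 0.07  ]]
ctr [0.56261309 0.08116956] front [0.54712776 0.00268259]
mouth [0.55731116 0.06109672] overhang 0.05928052156446688 lat -0.001316222934629182
yaw 1.374544302436187 from length 1.3732550425431924
[[ 0.9809 -0.1943  0.0044]
 [-0.1943 -0.9809  0.0025]
 [ 0.0038 -0.0033 -1.    ]]
0.03 [0.55150416 0.03166411] [ 0.05096367 15.40982764]
0.035 [0.55053633 0.02675868] [ 0.05134731 15.90982472]
ctrline [ 0.17869336 10.33781003 -0.03374766]
```

The plate overhangs about 59 mm and sits straight. The grasp is set 30 mm beyond the mouth: shift (0.1, 15.4) cm, then down.

>>> play_rows(commands=[0.1,5,0,0,8.5,0.1,10,0,0,8.5,0.1,14,0,0,8.5,0.1,15.4,3,0,8.5,0.1,15.4,7,0,8.5,0.1,15.4,9,0,8.5,0.1,15.4,11,0,8.5,0.1,15.4,12,0,8.5,0.1,15.4,12,0,8.5])

```text
clock: 12.15
tcp_pos: [0.5512, 0.0317, 0.1096]
eef_rot: [-3.124, 0.307, -0.001]
contact_force: [0.7, 0.7, -0.8]
gripper_width: 0.997
```

```bash
python3 - <<'E'
from h import *
s=env.observe(); print(s['clock'],s['tcp_pos'],s['contact_force'],s['gripper_width'])
im,c=snap('wrist','w7.png')
E
```

```text
12.15 [0.55115392 0.03171444 0.10962999] [ 0.69492632  0.71196475 -0.81378132] 0.9966893474312825
```

View pics/w7.png

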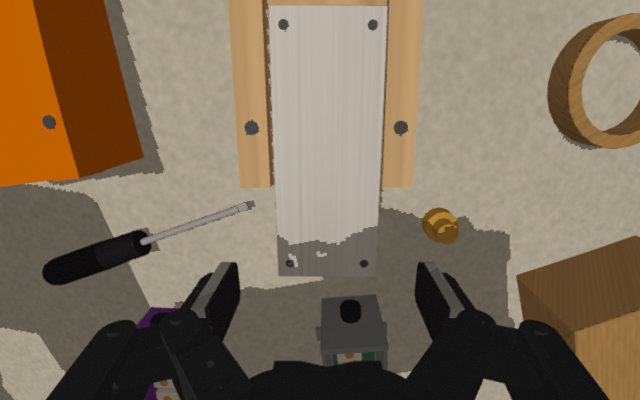

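The plate's front end (columns 278 to 380) is centred between the fingers (238 to 417). I go down and close.

>>> play_rows(commands=[0.05,0,2,0,8.5,0.05,0,3.5,0,8.5,0.05,0,5,0,8.5,0.05,0,6,0,8.5,0.05,0,6.5,0,8.5,0.05,0,6.5,0,8.5])

```text
clock: 12.8
tcp_pos: [0.5526, 0.0319, 0.046]
eef_rot: [-3.124, 0.307, -0.004]
contact_force: [0.3, -0.8, -0.5]
gripper_width: 0.994
```

```bash
python3 - <<'E'
from h import *
s=env.observe(); print(s['clock'],s['tcp_pos'],s['contact_force'],s['gripper_width'])
im,c=snap('wrist','w8.png')
snap('scene','s8.png');im=cv2.imread('pics/s8.png')
cv2.imwrite('pics/s8c.png',cv2.resize(im[130:270,200:420],None,fx=3.5,fy=3.5,interpolation=cv2.INTER_CUBIC))
E
```

```text
12.8 [0.55263147 0.03189617 0.04595202] [ 0.27485095 -0.78398686 -0.50996521] 0.9936917947391144
```

View pics/w8.png

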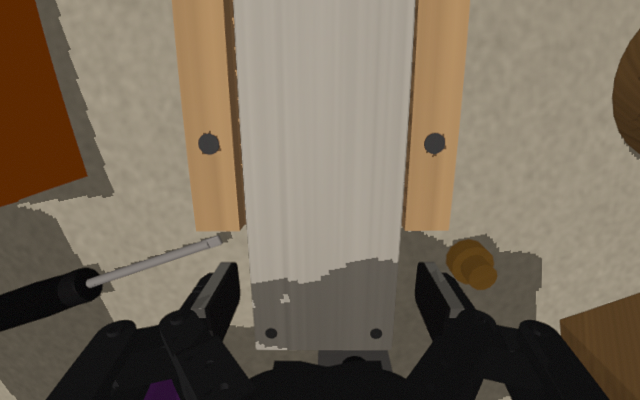

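View pics/s8c.png

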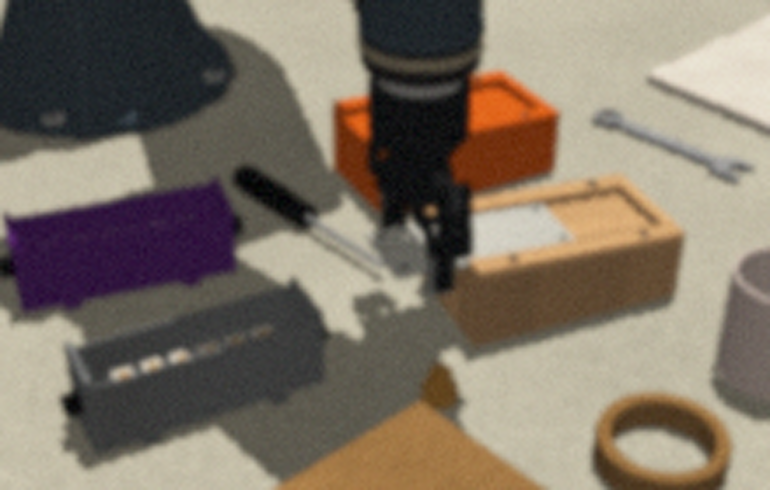

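The fingers straddle the overhanging end and reach below it. Closing.

>>> play_rows(commands=[0,0,0,0,6.8,0,0,0,0,6.3,0,0,0,0,5.8,0,0,0,0,5.8,0,0,0,0,5.8,0,0,0,0,5.8], squeeze=20)

```text
clock: 13.5
tcp_pos: [0.553, 0.0319, 0.0467]
eef_rot: [-3.124, 0.307, -0.005]
contact_force: [-3.8, -0.3, 3.8]
gripper_width: 0.745
```

>>> play_rows(commands=[0,0,0,0,5,0,0,0,0,5,0,0,0,0,5,0,0,0,0,5], squeeze=70)

```text
clock: 13.9
tcp_pos: [0.553, 0.032, 0.0469]
eef_rot: [-3.124, 0.307, -0.006]
contact_force: [-4.6, -0.1, 8.9]
gripper_width: 0.731
```

>>> play_rows(commands=[0,0,-0.3,0,5,0,0,-0.7,0,5,0,0,-1.2,0,5,0,0,-2,0,5,0,0,-3,0,5,0,0,-4,0,5,0,0,-5,0,5,0,0,-6,0,5,0,0,-6,0,5])

```text
clock: 14.8
tcp_pos: [0.5537, 0.0318, 0.1086]
eef_rot: [-3.123, 0.307, -0.009]
contact_force: [0.9, -0.3, -2.5]
gripper_width: 0.732
```

```bash
python3 - <<'E'
from h import *
s=env.observe(); print(s['clock'],s['tcp_pos'],s['contact_force'],s['torque'],s['gripper_width'])
im,c=snap('wrist','w9.png'); np.save('w9.npy',c,allow_pickle=True)
snap('scene','s9.png');im=cv2.imread('pics/s9.png')
cv2.imwrite('pics/s9c.png',cv2.resize(im[100:270,200:420],None,fx=3.5,fy=3.5,interpolation=cv2.INTER_CUBIC))
E
```

```text
14.8 [0.55366812 0.03182193 0.10859659] [ 0.91165505 -0.33270856 -2.47058326] [-0.08760188 -0.01076569 -0.00325816] 0.7319217649313301
```

View pics/w9.png

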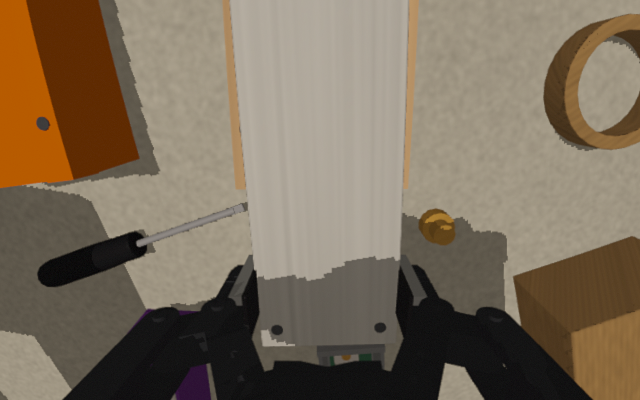

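View pics/s9c.png

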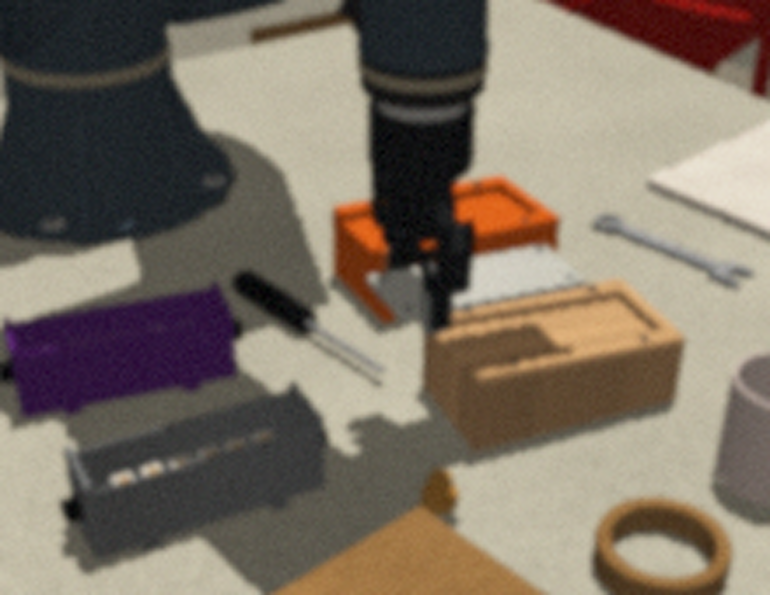

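The plate is lifted and held level in the grip (opening steady at 0.732). Now I carry it high to the housing.

>>> play_rows(commands=[0,0,-1,0,5,0,0,-2,0,5,0,1,-3,0,5,0.3,3,-3,0,5,0.6,5,-3,-0.02,5,0.9,7.5,-3,-0.04,5,1.2,10,-3,-0.06,5,1.6,12.5,-3,-0.08,5,1.9,15,-3,-0.08,5,2.2,17.5,-3,-0.08,5,2.6,20,-3,-0.08,5,2.9,22,-3,-0.08,5,3.1,23,-3,-0.08,5,3.1,23.8,-3,-0.08,5,3.1,23.8,-3,-0.08,5,3.1,23.8,-3,-0.08,5])

```text
clock: 16.5
tcp_pos: [0.5369, -0.2073, 0.1365]
eef_rot: [-3.133, 0.181, -0.006]
contact_force: [-0.4, 0.5, -1.2]
gripper_width: 0.729
```

```bash
python3 - <<'E'
from h import *
s=env.observe(); print(s['clock'],s['tcp_pos'],s['contact_force'],s['gripper_width'],Ro.from_rotvec(s['eef_rot']).as_matrix().round(3))
im,c=snap('wrist','w10.png'); np.save('w10.npy',c,allow_pickle=True)
snap('scene','s10.png');im=cv2.imread('pics/s10.png')
cv2.imwrite('pics/s10c.png',cv2.resize(im[120:270,190:420],None,fx=3.4,fy=3.4,interpolation=cv2.INTER_CUBIC))
snap('top','t10.png')
E
```

```text
16.5 [ 0.53688585 -0.20725207  0.13646736] [-0.39283113  0.50976031 -1.20022842] 0.7292912116539948 [[ 0.993 -0.115  0.004]
 [-0.115 -0.993  0.003]
 [ 0.004 -0.003 -1.   ]]
```

View pics/w10.png

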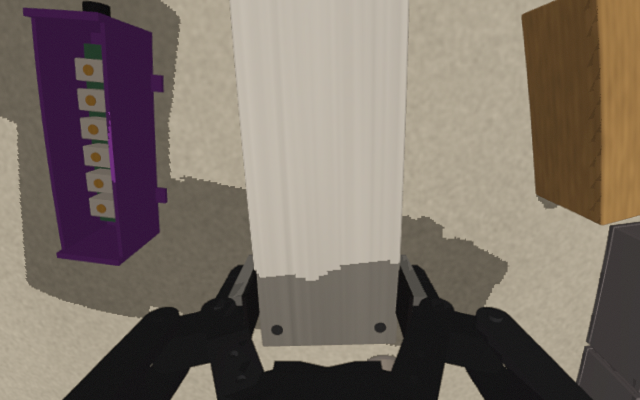

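View pics/s10c.png

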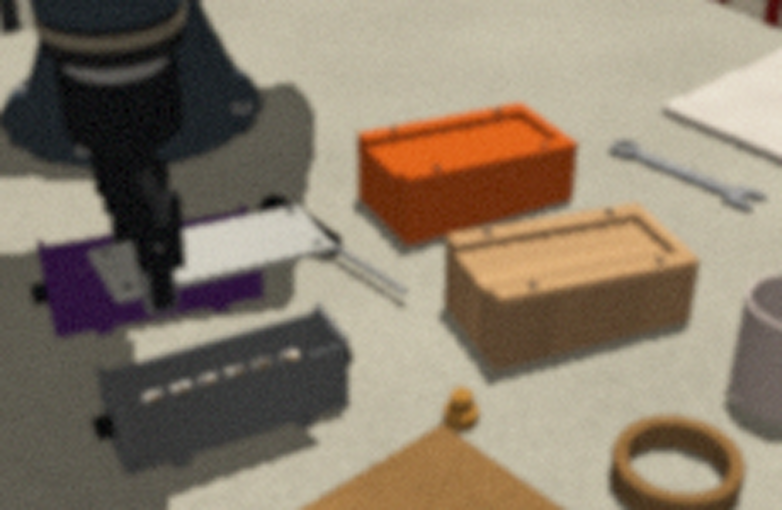

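View pics/t10.png

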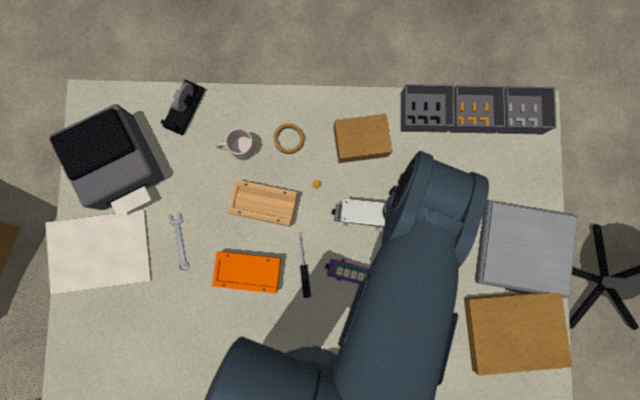

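The plate is above the housing, in line with it. I'll lower it to just above the lips and check again.

>>> play_rows(commands=[0,0,1,0,5,0,0,2,0,5,0,0,3,0,5,0,0,4,0,5,0,0,5,0,5,0,0,6,0,5,0,0,6.5,0,5,0,0,7.2,0,5,0,0,7.2,0,5])

```text
clock: 17.55
tcp_pos: [0.5369, -0.2067, 0.0636]
eef_rot: [-3.133, 0.18, -0.005]
contact_force: [0.9, 0.0, -1.4]
gripper_width: 0.729
```

```bash
python3 - <<'E'
from h import *
s=env.observe(); print(s['clock'],s['tcp_pos'],s['contact_force'],s['gripper_width'],Ro.from_rotvec(s['eef_rot']).as_matrix().round(3))
im,c=snap('wrist','w11.png'); np.save('w11.npy',c,allow_pickle=True)
snap('scene','s11.png');im=cv2.imread('pics/s11.png')
cv2.imwrite('pics/s11c.png',cv2.resize(im[170:270,190:310],None,fx=6,fy=6,interpolation=cv2.INTER_CUBIC))
snap('top','t11.png');im=cv2.imread('pics/t11.png')
cv2.imwrite('pics/t11c.png',cv2.resize(im[185:245,320:420],None,fx=8,fy=8,interpolation=cv2.INTER_CUBIC))
E
```

```text
17.55 [ 0.53690593 -0.20670934  0.06357267] [ 0.86230765  0.01923471 -1.36420297] 0.728832422435535 [[ 0.993 -0.115  0.003]
 [-0.115 -0.993  0.003]
 [ 0.003 -0.003 -1.   ]]
```

View pics/w11.png

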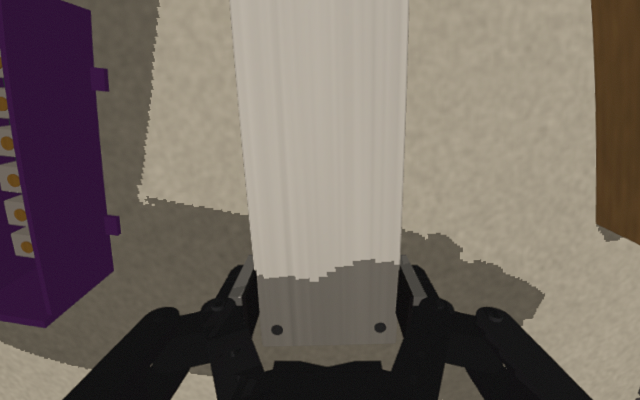

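View pics/s11c.png

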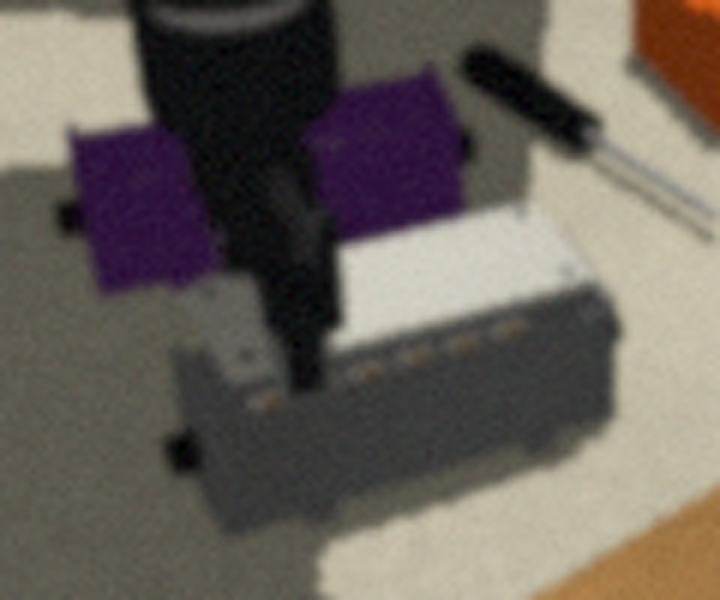

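View pics/t11c.png

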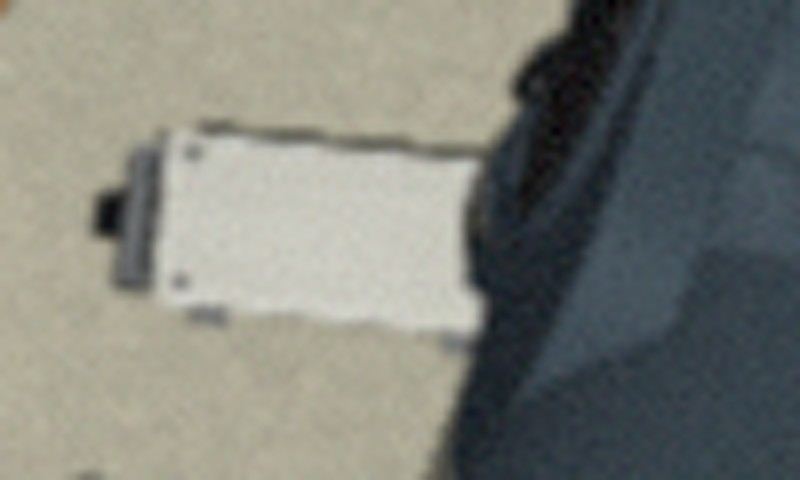

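```bash
python3 - <<'E'
from h import *
c=env.get_calibration('top')
def pc(l): return (np.array(l,float)+.5)/8-.5+np.array([320,185])
h=np.array([.5431,-.1581]);yaw=1.457;ax=np.array([np.cos(yaw),np.sin(yaw)]);n=np.array([-ax[1],ax[0]])
for nm,l,z in [('plate rear',[(168,130),(155,302)],.083),('plate sides',[(470,155),(470,333)],.086),('lip outer',[(133,148),(115,288)],.066),('lip inner',[(157,148),(142,288)],.066)]:
    P=at_z(c,pc(l),z)[:,:2]-h; print(nm,np.c_[P@ax,P@n].round(4)*1000)
# expected plate pose
s=env.observe(); print((s['tcp_pos'][:2]+.05*ax-h)@ax*1000,(s['tcp_pos'][:2]+.05*ax-h)@n*1000)
E
```

```text
plate rear [[ 80.5 -29.2]
 [ 77.3  34.8]]
plate sides [[-31.7 -34.5]
 [-39.3  31.1]]
lip outer [[ 91.6 -22.7]
 [ 91.7  30.5]]
lip inner [[ 82.7 -23.9]
 [ 81.7  29.2]]
0.8131915136803883 0.023570472017712327
```

Rear gap to the lip and side alignment look right. Top-view check: the plate's rear lies about 5 mm inside the lip, with lateral error under 1 mm. I'll lower gently.

>>> play_rows(commands=[0,-0.1,0.4,0,5,0,-0.1,0.8,0,5,0,-0.1,1.1,0,5,0,-0.1,1.3,0,5,0,-0.1,1.3,0,5])

```text
clock: 18.2
tcp_pos: [0.5375, -0.2058, 0.0514]
eef_rot: [-3.133, 0.18, -0.006]
contact_force: [0.9, 0.5, -2.1]
gripper_width: 0.729
```

>>> play_rows(commands=[0,0,0.1,0,5,0,0,0.2,0,5,0,0,0.2,0,5])

```text
clock: 18.5
tcp_pos: [0.5374, -0.2058, 0.0493]
eef_rot: [-3.133, 0.18, -0.006]
contact_force: [0.4, -0.7, -2.3]
gripper_width: 0.724
```

>>> play_rows(commands=[0,0,0.05,0,5,0,0,0.1,0,5,0,0,0.1,0,5])

```text
clock: 18.8
tcp_pos: [0.5374, -0.2058, 0.0482]
eef_rot: [-3.133, 0.18, -0.006]
contact_force: [0.5, -0.1, -1.8]
gripper_width: 0.729
```

>>> play_rows(commands=[0,0,0.05,0,5,0,0,0.1,0,5,0,0,0.1,0,5])

```text
clock: 19.1
tcp_pos: [0.5374, -0.2058, 0.0472]
eef_rot: [-3.133, 0.18, -0.006]
contact_force: [-0.2, 0.7, -1.8]
gripper_width: 0.73
```

>>> play_rows(commands=[0,0,0.05,0,5,0,0,0.1,0,5,0,0,0.1,0,5])

```text
clock: 19.4
tcp_pos: [0.5374, -0.2058, 0.0461]
eef_rot: [-3.133, 0.18, -0.006]
contact_force: [-0.2, 0.4, -1.1]
gripper_width: 0.73
```

```bash
python3 - <<'E'
from h import *
s=env.observe(); print(s['torque'],s['contact_force'])
snap('scene','s12.png');im=cv2.imread('pics/s12.png')
cv2.imwrite('pics/s12c.png',cv2.resize(im[170:270,190:310],None,fx=6,fy=6,interpolation=cv2.INTER_CUBIC))
s=env.observe(); print(s['torque'],s['contact_force'])
E
```

```text
[ 0.00662977  0.02248664 -0.0011217 ] [-0.20618849  0.36016452 -1.12912611]
[-0.01803745 -0.01996398  0.02500914] [ 0.17264537  0.18172601 -0.33946163]
```

View pics/s12c.png

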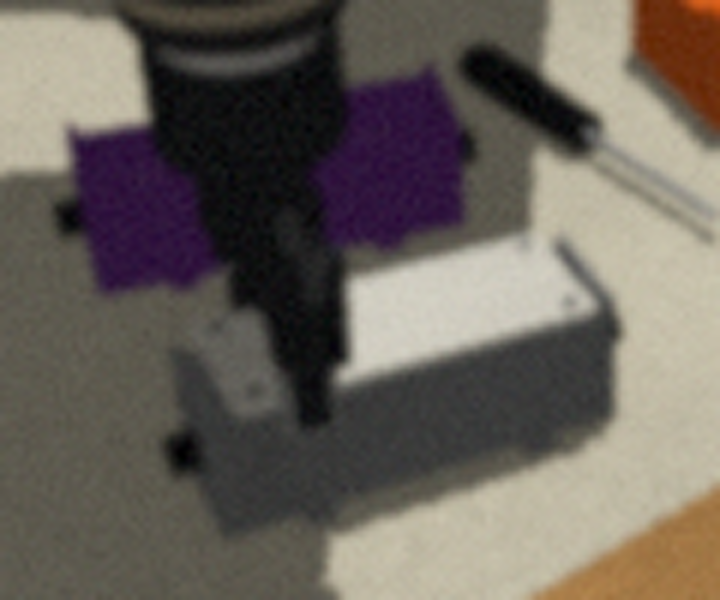

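The rear end is on the seat inside its lip: the moment has gone to about 0. With a lighter squeeze I lower the gripped end.

>>> play_rows(commands=[0,0,0.0,0,5,0,0,0.05,0,5,0,0,0.1,0,5,0,0,0.15,0,5,0,0,0.2,0,5,0,0,0.2,0,5], squeeze=25)

```text
clock: 20.05
tcp_pos: [0.5375, -0.2058, 0.0442]
eef_rot: [-3.133, 0.18, -0.006]
contact_force: [0.1, -0.3, 0.0]
gripper_width: 0.728
```

>>> play_rows(commands=[0,0,0.05,0,5,0,0,0.1,0,5,0,0,0.15,0,5,0,0,0.2,0,5,0,0,0.2,0,5])

```text
clock: 20.55
tcp_pos: [0.5375, -0.2059, 0.0421]
eef_rot: [-3.133, 0.18, -0.006]
contact_force: [-0.9, -0.9, 1.6]
gripper_width: 0.729
```

>>> play_rows(commands=[0,0,0.05,0,5,0,0,0.1,0,5,0,0,0.1,0,5])

```text
clock: 20.85
tcp_pos: [0.5376, -0.2059, 0.0418]
eef_rot: [-3.134, 0.18, -0.007]
contact_force: [-4.3, 1.1, 12.0]
gripper_width: 0.73
```

>>> play_rows(commands=[0,0,0.05,0,5,0,0,0.05,0,5])

```text
clock: 21.05
tcp_pos: [0.5376, -0.2059, 0.0418]
eef_rot: [-3.134, 0.18, -0.007]
contact_force: [-5.0, -0.4, 10.5]
gripper_width: 0.727
```

>>> play_rows(commands=[0,0,0.05,0,5,0,0,0.05,0,5])

```text
clock: 21.25
tcp_pos: [0.5375, -0.2059, 0.0418]
eef_rot: [-3.134, 0.18, -0.008]
contact_force: [-4.5, 0.9, 9.9]
gripper_width: 0.725
```

>>> play_rows(commands=[0,0,0.05,0,5,0,0,0.05,0,5])

```text
clock: 21.45
tcp_pos: [0.5376, -0.2059, 0.0418]
eef_rot: [-3.134, 0.18, -0.008]
contact_force: [-3.6, 0.4, 10.5]
gripper_width: 0.727
```

```bash
python3 - <<'E'
from h import *
s=env.observe(); print(s['torque'],s['contact_force'])
snap('scene','s13.png');im=cv2.imread('pics/s13.png')
cv2.imwrite('pics/s13c.png',cv2.resize(im[170:270,190:310],None,fx=6,fy=6,interpolation=cv2.INTER_CUBIC))
im,c=snap('wrist','w13.png')
E
```

```text
[0.36467617 0.90682976 0.0206683 ] [-3.63101212  0.41975572 10.4694788 ]
```

View pics/s13c.png

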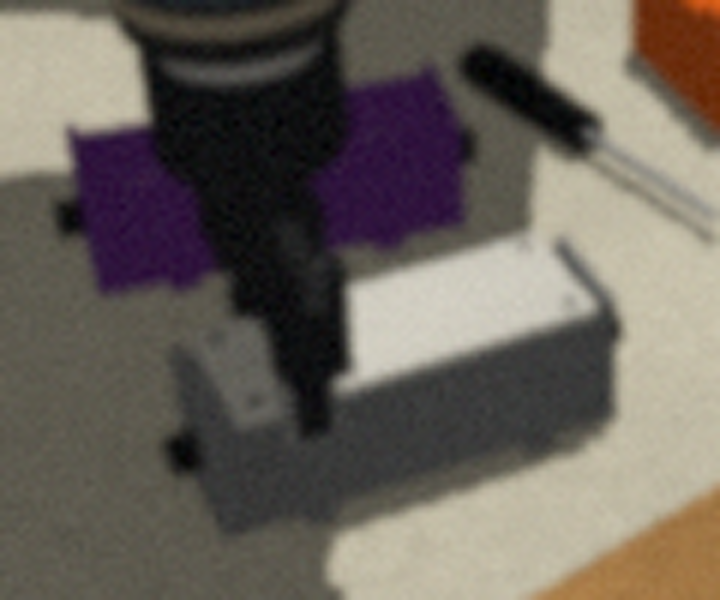

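View pics/w13.png

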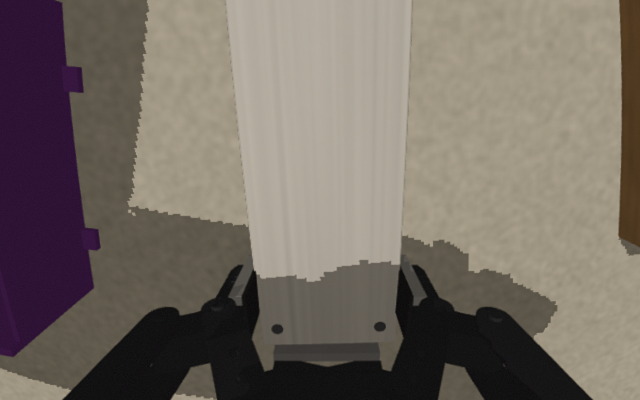

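```bash
python3 - <<'E'
from h import *
im=cv2.imread('pics/w13.png')
cv2.imwrite('pics/w13c.png',cv2.resize(im[300:400,230:430],None,fx=4,fy=4,interpolation=cv2.INTER_CUBIC))
s=env.observe(); c=env.get_calibration('wrist')
h=np.array([.543,-.1585]);yaw=1.456;ax=np.array([np.cos(yaw),np.sin(yaw)]);n=np.array([-ax[1],ax[0]])
for x,y,z in [(-85,26,66),(-85,-26,66),(-90,26,66),(-90,-26,66),(-85,26,60),(-85,-26,60),(-80,32,66),(-80,-32,66)]:
    X=np.r_[h+x/1e3*ax+y/1e3*n,z/1e3]; print(x,y,z,proj(c,X)[0].round(1))
for p,z in [((258,346),.066),((403,343),.066),((273,347),.066),((380,345),.066),((276,363),.066),((378,360),.066)]:
    P=at_z(c,p,z)[0,:2]-h; print(p,(P@ax*1000).round(1),(P@n*1000).round(1))
E
```

```text
-85 26 66 [272.5 356.3]
-85 -26 66 [379.3 356. ]
-90 26 66 [273.1 364.1]
-90 -26 66 [378.7 363.8]
-85 26 60 [274.3 347.2]
-85 -26 60 [377.4 346.8]
-80 32 66 [259.4 348.2]
-80 -32 66 [392.3 347.8]
(258, 346) -78.7 32.6
(403, 343) -77.2 -36.9
(273, 347) -79.2 25.4
(380, 345) -78.2 -25.9
(276, 363) -89.3 24.5
(378, 360) -87.6 -25.5
```

View pics/w13c.png

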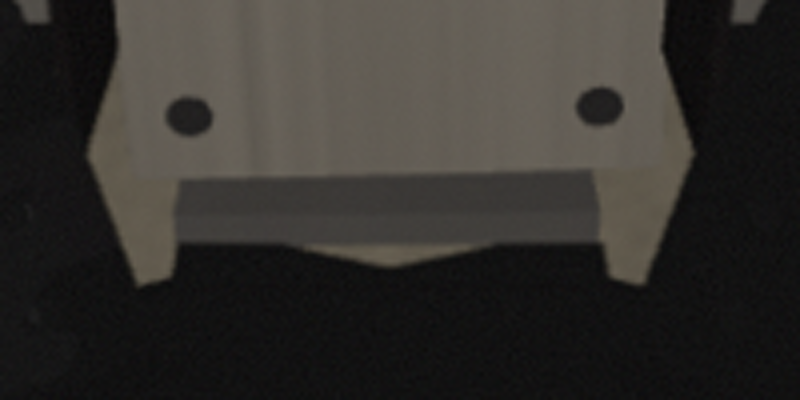

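The front lip shows clearly: its top is at crop rows 212-243 and its inner face at 178-212, with the plate end short of it at row 175. So the plate is between the lips at seat height. I relieve the load and open slowly.

>>> play_rows(commands=[0,0,0,0,5,0,0,0,0,5], squeeze=20)

```text
clock: 21.75
tcp_pos: [0.5376, -0.2059, 0.0419]
eef_rot: [-3.134, 0.18, -0.008]
contact_force: [-1.2, -1.0, 3.5]
gripper_width: 0.723
```

>>> play_rows(commands=[0,0,0,0,6.4,0,0,0,0,6.6,0,0,0,0,6.8,0,0,0,0,7.2,0,0,0,0,8,0,0,0,0,8.5,0,0,0,0,8.5,0,0,0,0,8.5])

```text
clock: 22.55
tcp_pos: [0.5376, -0.2059, 0.0419]
eef_rot: [-3.134, 0.18, -0.008]
contact_force: [-0.5, 0.7, -0.0]
gripper_width: 0.992
```

```bash
python3 - <<'E'
from h import *
s=env.observe(); print(s['clock'],s['tcp_pos'],s['torque'],s['contact_force'],s['gripper_width'])
im,c=snap('wrist','w14.png')
E
```

```text
22.55 [ 0.5376022  -0.20585905  0.0418675 ] [ 0.0283732  -0.01428599  0.01371376] [-0.49696691  0.74701584 -0.04572919] 0.9919883207598074
```

View pics/w14.png

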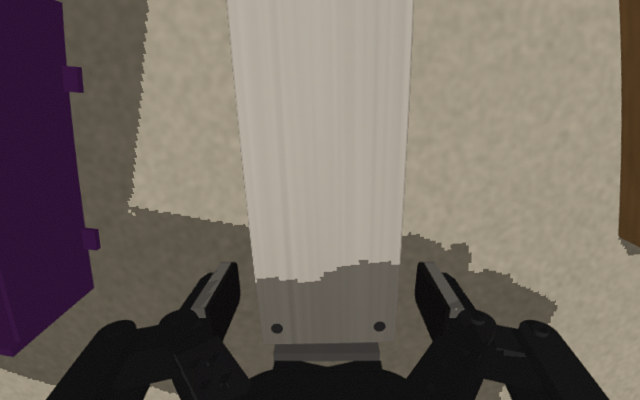

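The fingers are open and clear on both sides, and the plate stayed put. I retreat straight up and look.

>>> play_rows(commands=[0,0,-1,0,8.5,0,0,-2,0,8.5,0,0,-4,0,8.5,0,0,-8,0,8.5,0,0,-12,0,8.5,0,0,-16,0,8.5,0,-4,-19,0,8.5,0,-6,-19,0,8.5,0,-6,-19,0,8.5,0,-6,-19,0,8.5])

```text
clock: 23.6
tcp_pos: [0.5434, -0.1465, 0.2327]
eef_rot: [-3.134, 0.179, -0.01]
contact_force: [1.1, -0.8, 0.0]
gripper_width: 0.996
```

```bash
python3 - <<'E'
from h import *
s=env.observe(); print(s['clock'],s['tcp_pos'],s['contact_force'],s['gripper_width'])
im,c=snap('wrist','w15.png'); np.save('w15.npy',c,allow_pickle=True)
cv2.imwrite('pics/w15c.png',cv2.resize(im[130:310,250:410,::-1],None,fx=3.3,fy=3.3,interpolation=cv2.INTER_CUBIC))
snap('scene','s15.png');im=cv2.imread('pics/s15.png')
cv2.imwrite('pics/s15c.png',cv2.resize(im[130:280,190:420],None,fx=3.4,fy=3.4,interpolation=cv2.INTER_CUBIC))
E
```

```text
23.6 [ 0.54343305 -0.14654486  0.23267928] [ 1.14508475 -0.82911167  0.03461522] 0.9964028776544227
```

View pics/w15c.png

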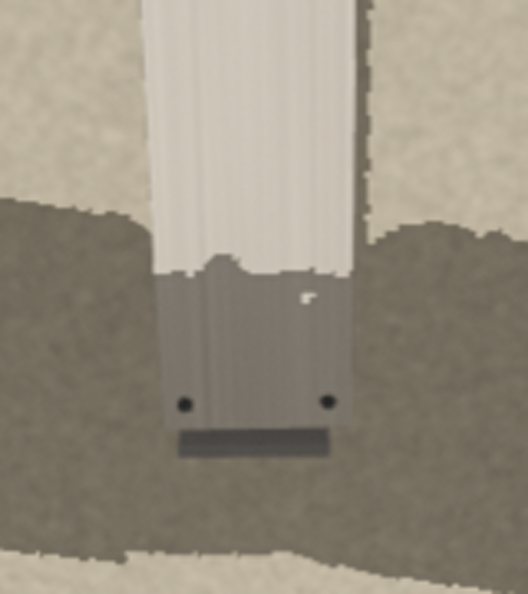

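View pics/s15c.png

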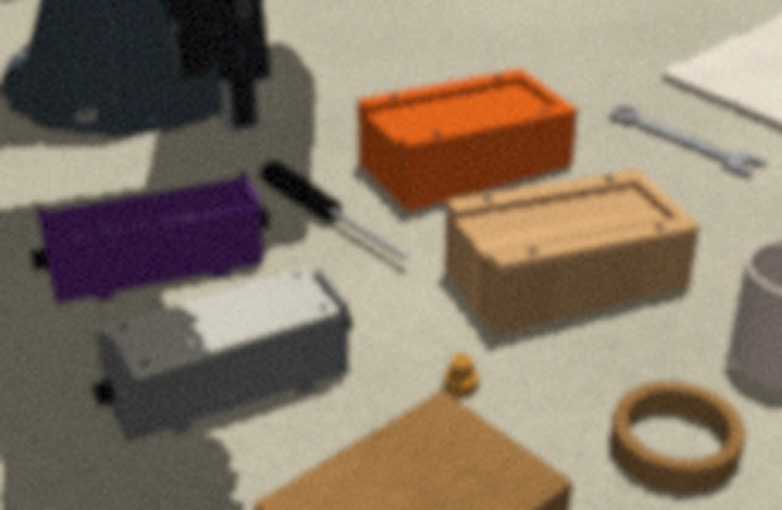

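>>> play_rows(commands=[0,-3,0,0,8.5,0,-6,0,0,8.5,0,-6,0,0,8.5,0,-6,0,0,8.5])

```text
clock: 24.1
tcp_pos: [0.5499, -0.088, 0.232]
eef_rot: [-3.134, 0.18, -0.007]
contact_force: [0.1, -0.5, 1.3]
gripper_width: 0.998
```

```bash
python3 - <<'E'
from h import *
s=env.observe(); print(s['clock'],s['tcp_pos'])
im,c=snap('wrist','w16.png'); np.save('w16.npy',c,allow_pickle=True)
cv2.imwrite('pics/w16c.png',cv2.resize(im[100:310,250:410,::-1],None,fx=2.8,fy=2.8,interpolation=cv2.INTER_CUBIC))
E
```

```text
24.1 [ 0.5498623  -0.08797919  0.23195559]
```

View pics/w16c.png

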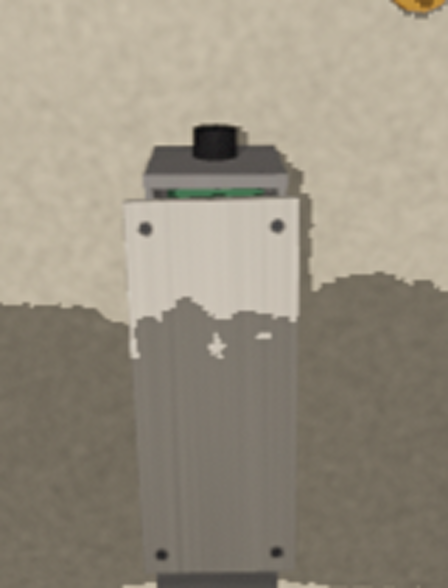

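```bash
python3 - <<'E'
from h import *
from scipy.optimize import least_squares
c=np.load('w16.npy',allow_pickle=True).item()
o=(np.array([(125,201),(299,198),(146,572),(297,572)])+.5)/2.8-.5+np.array([250,100])
M=np.array([[80,32,0],[80,-32,0],[-80,32,0],[-80,-32,0]])/1e3
def f(p): return (proj(c,M@Ro.from_euler('ZYX',p[3:]).as_matrix().T+p[:3])-o).ravel()
r=least_squares(f,[.543,-.158,.066,1.457,0,0]); print(r.x.round(4),r.fun.round(1))
def g(p): return f(np.r_[p,0,0])
r=least_squares(g,[.543,-.158,.066,1.457]); print('flat',r.x.round(4),r.fun.round(1))
h=np.array([.543,-.1585]);a=1.456;print('off mm',1e3*((r.x[:2]-h)@[np.cos(a),np.sin(a)]),1e3*((r.x[:2]-h)@[-np.sin(a),np.cos(a)]))
E
```

```text
[ 0.5433 -0.1573  0.062   1.4802  0.0227 -0.0372] [-0. -0. -0.  0.  0.  0. -0. -0.]
flat [ 0.5435 -0.1564  0.0646  1.4782] [-0.4  0.3  0.6 -0.  -0.2  0.4 -0.1 -0.7]
off mm 2.1259795613548693 -0.24927896940376415
```

```bash
python3 - <<'E'
from h import *
snap('top','t17.png'); print(env.job_done())
E
```

```text
the job is handed in; nothing more can be done
None
```

View pics/t17.png

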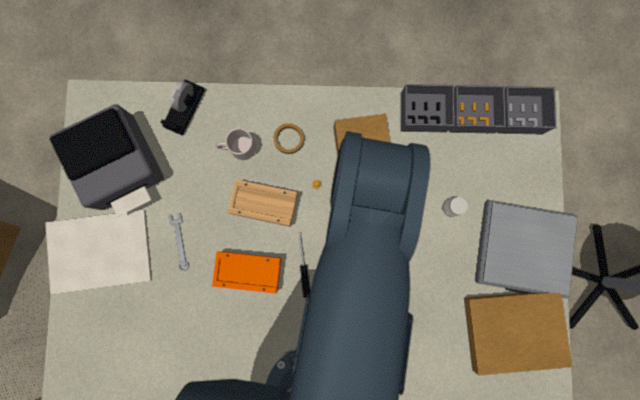

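The aluminium cover plate is on the grey terminal housing, released, and the job is handed in at about 24 s of the 64 s allowed. I slid it along the plywood riser's slot with about 5–8 N of fingertip pressure. At about 59 mm of overhang I pinched it by its long sides, lifted it clear and set it down rear end first. Readings peaked at about 12 N while it was being set down.

**Seating:** the last wrist pictures show the plate between both end lips and covering the opening. It is about 2 mm off centre lengthwise, under 1 mm off sideways, and skewed about 0.02 rad.

**Flatness:** a flat plate matches its picture within about 0.7 px. Leaving the tilt free gave 1–2 degrees with no residual, so that one picture does not pin flatness down tightly.

**Height:** the flat fit put the plate's top at 64.6 mm, against 66 mm from the text. The earlier fit of the housing lips also read about 3 mm low.

**Bystanders:** nothing visible in the last pictures had moved. In the final top view the arm hid the housing and part of the carton. The robot was touching nothing.

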